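# Bring the inspection camera in by one hole of its telescoping boom

## Task

The camera on the boom stand hangs too far out to look down on the brass valve: squeeze the boom's sprung button in and slide the boom tube in towards its post by one hole only, feeling for the button as it snaps back out in that next hole, and then let go. Ease it along: never force the tube against the button (keep the push along the tube under about 15 N), and leave the valve and the other things on the bench where they are.

Things in the scene. Friction and masses are not known exactly. Their poses are not given: they have to be found in the camera images.
- stand: Boom stand, bolted down: dark base plate 160 x 200 x 15 mm, 40 mm square post, black clamp head (28 mm from the post's axis along the boom, 205 mm high) and a fixed 25 mm square steel inner tube running level from the post along the stand's own +x, centre line 180 mm above the bench. Origin: underside of the plate's centre, on the post's axis; z up.
- boom: Boom: level aluminium tube, 30 mm square, 280 mm long, 2 mm wall, sliding over the inner tube along the stand's x; axes as the stand's. Origin: on its centre line at the end nearest the post, 180 mm above the bench, at the start 100 mm (+-1) from the post's axis. Sliding in = towards the post (stand's -x); it rubs with about 5 N. Grip it across its upright faces (30 mm; 36 mm over the button).
- start_hole (a point): Centre of the hole that the button stands in at the start, on the boom's +y face, 70 mm from the boom's origin. It moves with the boom. A row of 12 mm holes, drilled by hand, runs along this face: the next one is 32 to 52 mm farther from the post (it differs from stand to stand), so one hole is 32 to 52 mm of travel; another follows 42 mm beyond.
- button: Sprung button: domed steel pin, 10 mm thick, in the fixed inner tube 170 mm from the post's axis, pointing along the stand's +y; it stays there as the boom slides. Origin: tip of the dome, fully out 21 mm from the centre line, 6 mm proud of the boom's face. Pressed straight in: 1 N at first, 3 N when flush, travel 9.5 mm. Standing out, it locks the boom (1 mm of play either way).
- button_seat (a point): Point on the boom's +y face plane (15 mm from the centre line) where the button passes through; fixed to the stand. With the button pressed flush here (say by a finger pad closed flat on the face over it), its dome yields under the hole's edge at a push of some 8 to 14 N along the boom; it then rides under the wall and springs out by itself in the next hole if that is uncovered: the boom stops dead.
- lens (a point): Centre of the lens in the white ring light (66 mm across) of the grey camera that hangs under the boom's far end, 240 mm from the boom's origin, 76 mm above the bench. The camera and its light take up the boom from 205 to 275 mm from its origin, below the tube.
- valve: Bystander: a small brass valve block 46 x 34 x 40 mm with a steel union at both ends (78 mm over all), standing loose on the bench under the boom, near the camera. Origin: centre of its underside.
- gauge: Bystander: a pale hand force gauge, 230 mm long, 62 mm wide, 38 mm high, lying on the bench. Origin: underside, under the middle of its wide part.
- wrench: Bystander: an open steel wrench 160 mm long, lying on the bench. Origin: centre of its underside.
- muffler: Bystander: a steel exhaust muffler 32 mm in diameter and 92 mm tall, standing on the bench. Origin: centre of its underside.

How it is judged:
On the way, in this order (a step that is already met when the one before it is completed fails the run):
1. the button is squeezed in, at least 5 mm (y of button in the frame of stand below 0.016 m), for 0.1 s.
2. the boom has been slid in to the next hole (30.5 to 54.5 mm) and the button has sprung out in it (x of boom in the frame of stand between 0.0455 and 0.0695 m and y of button in the frame of stand above 0.0195 m), for 0.2 s.
At the end, for the whole second after the job is handed in: The boom has come in by one hole (its origin 45.5 to 69.5 mm from the post's axis) and is at rest, with the button sprung out of the next hole, within 1.5 mm of fully out (its tip at least 19.5 mm from the tube's centre line) (all of step 2 and linear speed of boom below 0.01 m/s); the robot touches nothing.
It fails at once if the boom is forced against the button with more than 18 N (contact force between button and boom above 18 N).
It fails at once if the boom is slid in past the next hole (x of boom in the frame of stand below 0.043 m).
It fails at once if a bystander is moved by more than 15 mm (distance of any of valve, gauge, wrench, muffler from where it was at the start of the episode above 0.015 m).
It also fails if it takes over 58 s, if anything falls off the work surface, if the arm or the gripper's body presses on something with over 40 N, if the wrist force passes 120 N, or if a joint passes its speed limit or range.

## Robot

A 6-joint arm with a two-finger parallel gripper is mounted at the origin on the work surface. World frame = base frame: x ahead of the robot, y to its left, z up, the work surface at z = 0. Lengths are in m, angles in rad, forces in N, time in s.
With the tool pointing down it reaches from about 0.325 to 0.925 m from the base axis. Payload 3.1 kg.
Tool frame: the origin (TCP) lies at the very end of the fingers, on their centre line; the grasp point (between the pads) lies 19 mm behind it (arm.tcp_to_grasp is the distance from the TCP to the grasp point, in m); z points along the fingers, y is the direction in which the jaws open and shut (so a half turn about z gives the same grasp; the last joint's range is limited). The gripper opens to 85 mm and grips with 20 to 120 N. Pads are 22 mm wide; open, the fingers measure 114 mm over their backs; the gripper's body (76 mm by 85 mm) begins 54 mm behind the grasp point. The pads swing forward as they close: fully open they stand 13 mm farther back than shut.
Start: joints at [0.996, 0.217, 1.613, -0, 1.311, -0.112], TCP at [0.279, 0.559, 0.231] pointing down, gripper open.
Joint ranges: [-2.75, 2.75], [-0.78, 2.1], [0.31, 2.55], [-1.13, 4.27], [0.13, 2.63], [-2.58, 2.58]. Speed limits (rad/s): [2.79, 2.79, 3.14, 3.14, 3.14, 3.14].

## Interface

Orientations are given as a unit quaternion [w, x, y, z].
In Python, from station import telemetry, optics, hand_in, models, arm gives the robot as it stands. The module is installed in compiled form; this text tells all that it offers.
- The arm moves only by the tool servo_tool, never from a script. Its argument "increments" is a list of rows, each a list of 2 entries, a list of its own where there are three numbers: the shift along the world's x, y, z in cm, then the turn about the world's z in rad. A call has exactly 8 rows; each row is the pose to reach, as a shift and turn from the pose measured when the call began; what a row does not reach only later rows make up. A row lasts 1/12 s, in which the tool goes at most 41.7 mm and 7.16 degrees, less where a joint would pass 70% of its speed; a pose out of reach is approached as far as the arm can. A call with a gripper value outside its range is refused whole. "hand" is the gripper's target within -1 to 1 (shut at 1, half-way at 0, fully open at -1), set as the call begins (left out, the last holds). The fingers move at their own pace and stop on an object; "force" is the grip in N (left out, the last holds). Time passes only in rows, so rows that repeat a pose let the fingers close, or fill a call up. It gives the time, the measured TCP pose, the force and the opening at its end, in the units of the state.
- telemetry.get_state(): the state, without advancing time (a new reading comes with each control period).
- optics.capture(name): name is "scene" or "top" or "wrist"; returns the picture (480x640x3 uint8, red, green, blue); there is no depth.
- optics.calibration(name): a dict with "mtx" (3x3 intrinsics, pixels), "world_from_camera" (4x4, takes a point from camera to world coordinates). Camera axes: x right, y down, z forward; pixel columns grow to the right and rows downward; lengths in m; the calibration is good to about 2 mm. A picture is of the moment at which its call begins: read the wrist's pose just before it. calibration takes no time and is no camera call; for the wrist camera it gives the pose at the moment of the call.
- hand_in(): hands the job in, once; it reports no verdict.
Trained networks look in the newest picture that a camera, given by its name, has taken for a name from the list of things; names that differ only in an ending like _2 or _b are one class to them, and where a whole thing is asked for, a point or a joint stands for the part that bears it (a point fixed in the world has none). Each returns a list of dicts, best first, with "score" (0 to 1); they miss things now and then, are a little off and sometimes report something else, mostly with a low value. They report only what shows in the picture. A call takes as long as a camera call.
- models.outline_of(camera, name): "pixels" (480x640 bool, what is visible of it) and "rect" ([left, top, width, height] in pixels, round what is visible of it).
- models.mark_of(camera, name): "xy" ([column, row] in pixels: a listed point, or the origin of a listed thing).
The state is a dict: "time": time; "joint_pos": joint angles; "qvel": joint speeds; "joint_efforts": joint torques, N m; "eef_pos": TCP position; "eef_rot": TCP orientation; "contact_force": force on the tool from outside, world axes, zero at the start; "ft_torque": the same for the moment, N m; "finger_gap": opening from 0.0 (shut) to 1.0 (fully open).
Only numpy, scipy, OpenCV 4.12 (cv2) and the standard library are available. Lean on these libraries where they do the work, as an engineer would, in place of code of your own. Each camera call takes 0.05 s, during which the arm holds its last target. There are 200 camera calls.

## Working session

There is one attempt and no reset: what is moved stays moved. The work goes in short steps, Python scripts to look and compute and a tool call to move; the robot and the scene stay as the last step left them, time stands still between calls to the robot, and variables do not carry over. Pictures are saved under pics/ and viewed, about 8 in all and at most 12, crops included, and the job is handed in when it is done.

Besides the shell and the picture viewer there is one more tool, called after "Emit:" by a JSON object that holds its "method" and its "body", one argument or row to a line. servo_tool: Moves the arm, as the interface text tells. Its arguments: {"type":"object","properties":{"increments":{"type":"array","items":{"type":"array"}},"hand":{"type":"number"},"force":{"type":"number"}},"required":["increments"]}

```bash
mkdir -p pics; cat > h.py <<'E'
import numpy as np, cv2
from station import telemetry, optics, hand_in, models, arm
def ray(cam,uv):
    c=optics.calibration(cam);K=np.array(c["mtx"]);T=np.array(c["world_from_camera"])
    d=T[:3,:3]@np.linalg.solve(K,[uv[0],uv[1],1.]);return T[:3,3],d
def atz(cam,uv,z):
    o,d=ray(cam,uv);return o+d*(z-o[2])/d[2]
def proj(cam,P):
    c=optics.calibration(cam);K=np.array(c["mtx"]);T=np.linalg.inv(np.array(c["world_from_camera"]))
    p=K@(T[:3,:3]@np.array(P)+T[:3,3]);return p[:2]/p[2]
def tri(obs):
    A=0;b=0
    for cam,uv in obs:
        o,d=ray(cam,uv);d=d/np.linalg.norm(d);M=np.eye(3)-np.outer(d,d);A=A+M;b=b+M@o
    return np.linalg.solve(A,b)
def snap(cam,f):
    im=optics.capture(cam);cv2.imwrite("pics/"+f,im[:,:,::-1]);return im
E
python3 - <<'E'
from h import *
np.set_printoptions(precision=4,suppress=True)
s=telemetry.get_state();print(s["time"],s["eef_pos"],s["eef_rot"],s["finger_gap"])
a=snap("scene","s1.png");b=snap("top","t1.png")
cv2.imwrite("pics/st1.png",cv2.resize(np.hstack([a,b])[:,:,::-1],(800,300),interpolation=cv2.INTER_AREA))
Z=dict(stand=0,boom=.18,start_hole=.18,button=.18,button_seat=.18,lens=.076,valve=0,gauge=0,wrench=0,muffler=0)
for n in Z:
    for c in("scene","top"):
        r=models.mark_of(c,n)
        for q in r[:1]: print(n,c,np.round(q["score"],2),np.round(q["xy"],1),atz(c,q["xy"],Z[n]))
E
```

```text
0.0 [0.2785 0.5586 0.2299] [-0.0004  0.2293  0.9733 -0.0011] 0.9981477136178096
stand scene 0.82 [377.4 347.8] [0.5887 0.1382 0.    ]
stand top 0.58 [256.2 215.3] [0.5911 0.1449 0.    ]
boom scene 0.59 [335.2 257.2] [0.5661 0.041  0.18  ]
boom top 0.86 [290.4 200.7] [0.5792 0.0483 0.18  ]
start_hole scene 0.72 [300.8 252.5] [ 0.5748 -0.0224  0.18  ]
start_hole top 0.58 [323.9 203.4] [ 0.5808 -0.0197  0.18  ]
button scene 0.52 [297.7 253.2] [ 0.5786 -0.027   0.18  ]
button top 0.28 [463.  224.9] [ 0.5662 -0.3006  0.18  ]
button_seat scene 0.8 [299.6 252.1] [ 0.5744 -0.0249  0.18  ]
button_seat top 0.61 [323.3 207.6] [ 0.5719 -0.0195  0.18  ]
lens scene 0.74 [233.2 268.3] [ 0.5493 -0.1841  0.076 ]
valve scene 0.63 [248.  300.1] [ 0.5537 -0.1548  0.    ]
valve top 0.61 [376.3 239.4] [ 0.5629 -0.149   0.    ]
gauge scene 0.76 [202. 219.] [ 0.3212 -0.3987  0.    ]
gauge top 0.95 [480.5 353.3] [ 0.3247 -0.4045  0.    ]
wrench scene 0.8 [148.5 297. ] [ 0.6178 -0.3583  0.    ]
wrench top 0.9 [467.  226.5] [ 0.6183 -0.363   0.    ]
muffler scene 0.86 [495.8 263.6] [0.2469 0.3285 0.    ]
muffler top 0.85 [153.7 345.9] [0.2595 0.3336 0.    ]
```

View pics/t1.png

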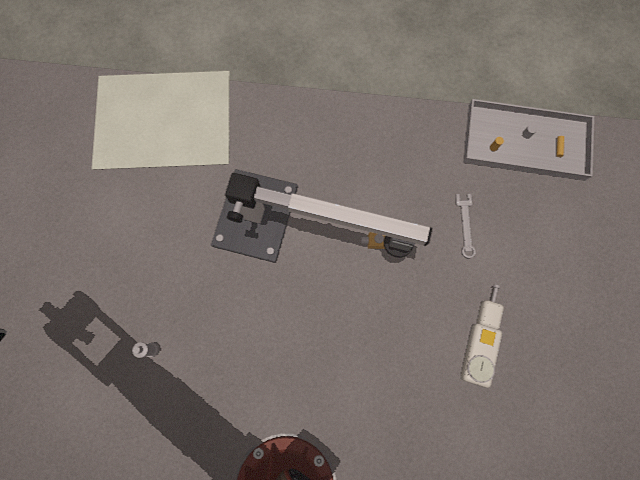

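View pics/s1.png

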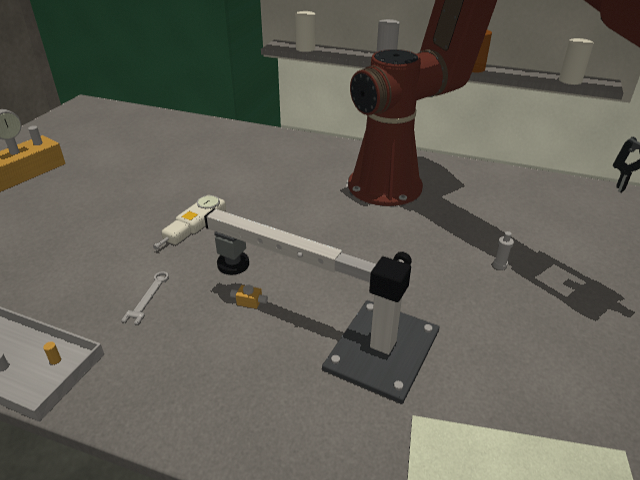

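Top view: the post and clamp are at about (240,188) and the boom runs right from (290,202) to (430,235). The button face looks away from the robot. In the scene view the +y face shows holes near (300,253), (262,240) and further left. Next I fit the stand pose to the marks and crop the hole row.

```bash
cat > fit.py <<'E'
from h import *
from scipy.optimize import least_squares
np.set_printoptions(precision=4,suppress=True)
L=dict(stand=(0,0,0),boom=(.1,0,.18),start_hole=(.17,.015,.18),button=(.17,.021,.18),button_seat=(.17,.015,.18),lens=(.34,0,.076))
def W(p,l):
    c,s=np.cos(p[2]),np.sin(p[2]);return np.array([p[0]+c*l[0]-s*l[1],p[1]+s*l[0]+c*l[1],l[2]])
if __name__=="__main__":
    im={}
    for c in("scene","top"): im[c]=optics.capture(c)
    obs=[]
    for n in L:
        for c in im:
            r=models.mark_of(c,n)
            if r: obs.append((c,n,np.array(r[0]["xy"])))
    f=lambda p:np.concatenate([proj(c,W(p,L[n]))-uv for c,n,uv in obs])
    r=least_squares(f,[.59,.14,-1.8],loss="soft_l1",f_scale=2)
    for (c,n,uv),e in zip(obs,f(r.x).reshape(-1,2)):print(c,n,e)
    p=r.x;print("pose",p,np.degrees(p[2]),"seat",W(p,L["button_seat"]),"centre",W(p,(.17,0,.18)))
    for x in(.1,.38):print("top edge px",x,[proj("top",W(p,(x,y,.195))) for y in(-.015,.015)])
    k=im["scene"][215:275,200:350];cv2.imwrite("pics/c1.png",cv2.resize(k,(750,300),interpolation=cv2.INTER_CUBIC)[:,:,::-1])
    for x in(.17,.202,.222):print(x,proj("scene",W(p,(x,.015,.18))))
E
python3 fit.py
```

```text
scene stand [2.4823 4.0959]
top stand [-1.231   0.8799]
scene boom [-2.5459 -0.2494]
top boom [0.2619 3.6423]
scene start_hole [-1.1283  1.6412]
top start_hole [1.0479 1.2579]
scene button [ 0.3409 -0.2471]
top button_seat [ 0.5479 -1.9421]
scene lens [-0.3783 -0.2192]
top lens [-3.1722  0.2857]
pose [ 0.5874  0.1484 -1.7092] -97.9323611588379 seat [ 0.5788 -0.0221  0.18  ] centre [ 0.564 -0.02   0.18 ]
top edge px 0.1 [array([287.1023, 207.9111]), array([291.0157, 193.9622])]
top edge px 0.38 [array([425.9459, 241.5956]), array([428.937 , 227.1471])]
0.17 [300.1717 253.8412]
0.202 [285.0685 248.7757]
0.222 [275.8095 245.6703]
```

View pics/c1.png

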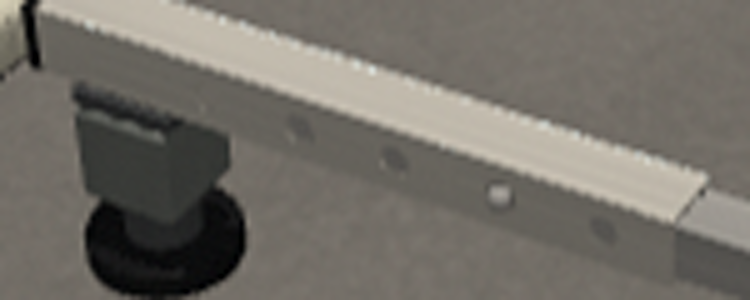

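Crop: the button is at crop (500,195). The next hole is at (396,160) and the one after at (300,128). That puts the next hole about 44 mm farther out, which agrees with the third at about +86 mm. Now I move above the button.

Emit:
{"method": "servo_tool", "body": {
  "increments": [
    [[1,-2,1],-0.06],
    [[3,-5,3],-0.16],
    [[5,-9,5],-0.27],
    [[7,-12.5,6],-0.38],
    [[9,-16,6],-0.49],
    [[10.5,-19.5,6],-0.6],
    [[12,-23,6],-0.68],
    [[13,-26,6],-0.75]
  ],
  "hand": -1,
  "force": 25
}}

```text
time: 2.47
eef_pos: [0.4102, 0.2968, 0.2917]
eef_rot: [0.001, 0.572, 0.82, 0.0]
contact_force: [0.2, 1.0, -0.4]
finger_gap: 1.003
```

Emit:
{"method": "servo_tool", "body": {
  "increments": [
    [[1.5,-3.5,0],-0.06],
    [[3.5,-7,0],-0.14],
    [[5.5,-10.5,0],-0.22],
    [[7.5,-14,0],-0.3],
    [[9.2,-17.5,0],-0.38],
    [[11,-21,0],-0.45],
    [[12.5,-24.5,0],-0.49],
    [[14,-28,0],-0.49]
  ]
}}

```text
time: 3.13
eef_pos: [0.5508, 0.0149, 0.292]
eef_rot: [0.001, 0.754, 0.656, 0.0]
contact_force: [0.4, 0.7, -0.9]
finger_gap: 0.997
```

Emit:
{"method": "servo_tool", "body": {
  "increments": [
    [[0.8,-2,0],0],
    [[1.4,-3.3,0],0],
    [[1.4,-3.7,0],0],
    [[1.4,-3.7,0],0],
    [[1.4,-3.7,0],0],
    [[1.4,-3.7,0],0],
    [[1.4,-3.7,0],0],
    [[1.4,-3.7,0],0]
  ]
}}

```text
time: 3.8
eef_pos: [0.5645, -0.0209, 0.2921]
eef_rot: [0.001, 0.754, 0.657, 0.0]
contact_force: [0.5, 0.4, -0.5]
finger_gap: 0.999
```

```bash
python3 - <<'E'
from fit import *
s=telemetry.get_state();print(s["time"],s["eef_pos"],s["eef_rot"],s["joint_pos"])
im=snap("wrist","w1.png")
p=[.5874,.1484,-1.7092]
for n in("button","start_hole","button_seat","boom","lens","valve"):
    r=models.mark_of("wrist",n)
    for q in r[:1]:print(n,q["score"],q["xy"],atz("wrist",q["xy"],.18),proj("wrist",W(p,L.get(n,(.17,0,0)))))
for x in(.1,.17,.25):print("edges pred",x,[proj("wrist",W(p,(x,y,.195))) for y in(-.015,.015)])
E
```

```text
3.8 [ 0.5645 -0.0209  0.2921] [0.0009 0.7538 0.6571 0.0005] [-0.161   0.0435  1.6917 -0.0004  1.4044 -0.024 ]
start_hole 0.92 [341.6, 240.7] [ 0.5777 -0.0257  0.18  ] [342.4511 235.7421]
button_seat 0.95 [346.6, 238.3] [ 0.5816 -0.0246  0.18  ] [342.3787 235.5192]
boom 0.78 [326.3, 139.9] [0.5763 0.0461 0.18  ] [321.642  135.4327]
edges pred 0.1 [array([297.8147, 135.2796]), array([345.0962, 135.2629])]
edges pred 0.17 [array([299.9705, 240.9953]), array([343.386, 240.94 ])]
edges pred 0.25 [array([302.0394, 342.4507]), array([341.7447, 342.365 ])]
```

View pics/w1.png

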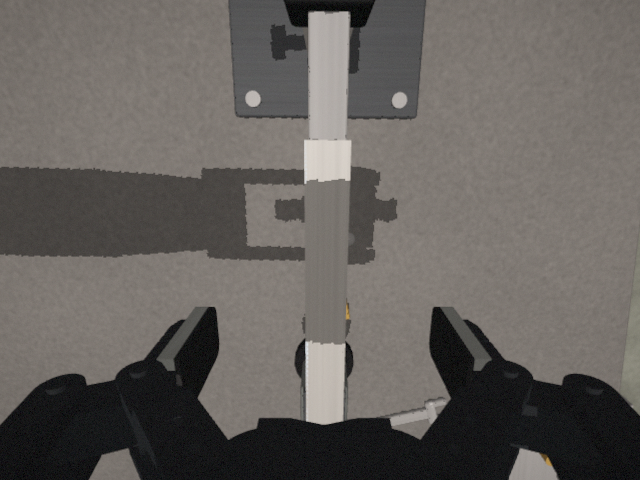

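Wrist view: the boom edges are at columns 305/351 (row 140) and 307/346 (row 342), parallel to the fingers. The boom end is at row 140 against a predicted 135. So the boom is about 4 mm toward stand +y and 3 mm toward +x from the fit, putting the grip centre near (0.5675, -0.0236). Now I descend.

Emit:
{"method": "servo_tool", "body": {
  "increments": [
    [[0.3,-0.3,-1],0],
    [[0.3,-0.3,-3],0],
    [[0.3,-0.3,-5.5],0],
    [[0.3,-0.3,-8],0],
    [[0.3,-0.3,-10.5],0],
    [[0.3,-0.3,-12.5],0],
    [[0.3,-0.3,-13.5],0],
    [[0.3,-0.3,-13.5],0]
  ]
}}

```text
time: 4.82
eef_pos: [0.5651, -0.0248, 0.1531]
eef_rot: [-0.002, 0.754, 0.656, -0.002]
contact_force: [-0.3, -0.4, -0.2]
finger_gap: 1.005
```

```bash
python3 - <<'E'
from fit import *
s=telemetry.get_state();print(s["time"],s["eef_pos"],s["eef_rot"],s["contact_force"])
a=snap("wrist","w2.png")
b=snap("scene","s2.png")[190:310,220:380]
cv2.imwrite("pics/w2s.png",np.hstack([cv2.resize(a,(400,300)),cv2.resize(b,(400,300),interpolation=cv2.INTER_CUBIC)])[:,:,::-1])
E
```

```text
4.8167 [ 0.5651 -0.0248  0.1531] [-0.0018  0.7545  0.6563 -0.0019] [-0.333  -0.4493 -0.1583]
```

View pics/w2s.png

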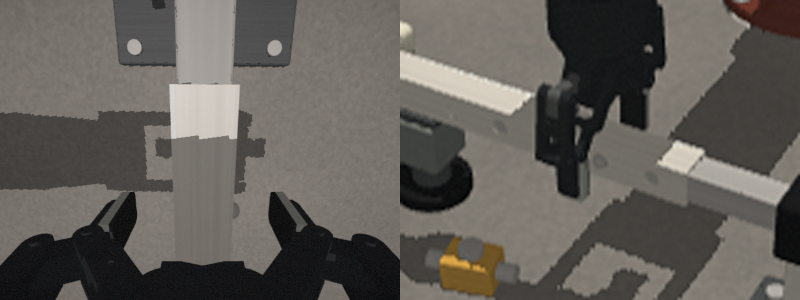

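Wrist (left half): pads on either side of the boom, with the button lump at about (236,210), i.e. full-res (378,336). Scene (right half): the button is at crop (600,160), i.e. full-res (300,254), just right of the front finger. Parallax shifts it, so I check by projection.

```bash
python3 - <<'E'
from fit import *
s=telemetry.get_state();t=s["eef_pos"]
a=np.radians(-7.9);yd=np.array([np.cos(a),np.sin(a),0]);xd=np.array([np.sin(a),-np.cos(a),0])
for n in("button","start_hole","button_seat"):
  for c in("wrist","scene"):
    r=models.mark_of(c,n)
    for q in r[:1]:
        o,d=ray(c,q["xy"]); off=.021 if n=="button" else .015
        P=atz(c,q["xy"],.18);print(n,c,round(q["score"],2),q["xy"],P,"tool-rel x,y",(P-t)@xd,(P-t)@yd)
for y in(-.0425,0,.015,.021,.0425):
    P=np.array([t[0],t[1],.18])+y*yd;print(y,"wrist",proj("wrist",P),"scene",proj("scene",P), "tip",proj("scene",P-[0,0,.015]))
k=cv2.imread("pics/w2.png")[250:430,200:480];cv2.imwrite("pics/w2c.png",cv2.resize(k,(784,504),interpolation=cv2.INTER_CUBIC))
E
```

```text
button wrist 0.46 [382.1, 334.3] [ 0.5907 -0.0279  0.18  ] tool-rel x,y -0.0004952956994856328 0.02287070956832239
button scene 0.58 [335.2, 259.8] [0.5732 0.0434 0.18  ] tool-rel x,y -0.06869898680768366 -0.004262868390730375
start_hole wrist 0.73 [367.3, 336.4] [ 0.5856 -0.0285  0.18  ] tool-rel x,y 0.0008502688117202587 0.017839894259666974
start_hole scene 0.55 [298.9, 251.3] [ 0.5727 -0.027   0.18  ] tool-rel x,y 0.0011420812635472097 0.004853501054248595
button_seat wrist 0.8 [367.8, 338.2] [ 0.5853 -0.0291  0.18  ] tool-rel x,y 0.001414955734855995 0.017691645295373377
button_seat scene 0.89 [296.8, 256.4] [ 0.5879 -0.0251  0.18  ] tool-rel x,y -0.0029004906267250195 0.019660561317808935
-0.0425 wrist [210.0728 336.0218] scene [311.7797 237.8611] tip [311.8292 244.1546]
0 wrist [322.1322 335.5765] scene [300.7449 250.0424] tip [300.8945 256.416 ]
0.015 wrist [361.59   335.4196] scene [296.689  254.5198] tip [296.8768 260.9212]
0.021 wrist [377.3597 335.357 ] scene [295.042 256.338] tip [295.2456 262.7504]
0.0425 wrist [433.8046 335.1326] scene [289.0209 262.9847] tip [289.2831 269.4363]
```

View pics/w2c.png

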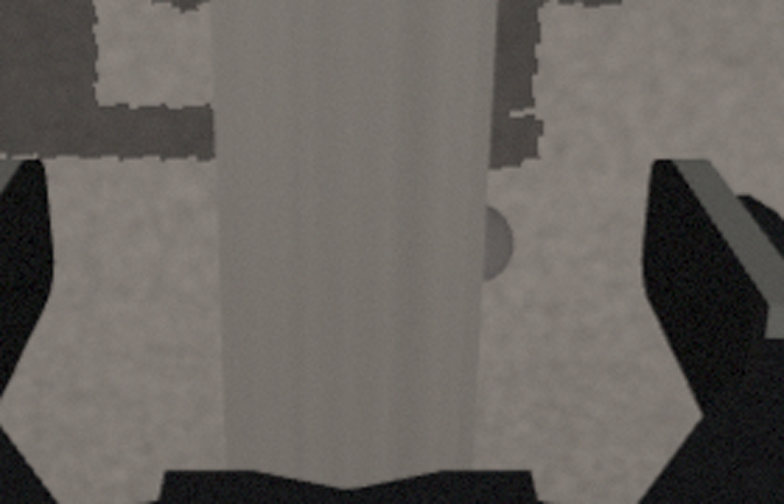

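Wrist crop: the button tip is at crop (513,243), i.e. full-res (383,337). It lies 2.2 mm farther along +y than the tool centre and within 0.5 mm along the boom. I shift and half-close, then close.

Emit:
{"method": "servo_tool", "body": {
  "increments": [
    [[0.1,0,0.2],0],
    [[0.22,-0.05,0.3],0],
    [[0.22,-0.05,0.4],0],
    [[0.22,-0.05,0.4],0],
    [[0.22,-0.05,0.4],0],
    [[0.22,-0.05,0.4],0],
    [[0.22,-0.05,0.4],0],
    [[0.22,-0.05,0.4],0]
  ],
  "hand": -0.1,
  "force": 25
}}

```text
time: 5.88
eef_pos: [0.5708, -0.0257, 0.1623]
eef_rot: [0.002, 0.754, 0.656, 0.001]
contact_force: [-0.7, -0.6, -0.1]
finger_gap: 0.549
```

Emit:
{"method": "servo_tool", "body": {
  "increments": [
    [[0,0,0],0],
    [[0,0,0],0],
    [[0,0,0],0],
    [[0,0,0],0],
    [[0,0,0],0],
    [[0,0,0],0],
    [[0,0,0],0],
    [[0,0,0],0]
  ],
  "hand": 1
}}

```text
time: 6.55
eef_pos: [0.5656, -0.0249, 0.1622]
eef_rot: [-0.003, 0.754, 0.656, -0.003]
contact_force: [-13.6, 1.4, 10.9]
finger_gap: 0.353
```

Opening is 30 mm, so the pads are flat and the button is flush. I relax the side load by re-zeroing at the measured pose.

Emit:
{"method": "servo_tool", "body": {
  "increments": [
    [[0,0,0],0],
    [[0,0,0],0],
    [[0,0,0],0],
    [[0,0,0],0],
    [[0,0,0],0],
    [[0,0,0],0],
    [[0,0,0],0],
    [[0,0,0],0]
  ]
}}

```text
time: 7.22
eef_pos: [0.5655, -0.0249, 0.1622]
eef_rot: [-0.003, 0.754, 0.656, -0.003]
contact_force: [-2.9, 0.6, 1.6]
finger_gap: 0.348
```

```bash
python3 - <<'E'
from fit import *
s=telemetry.get_state();print({k:np.round(s[k],4) for k in("time","eef_pos","eef_rot","contact_force","ft_torque","finger_gap")})
a=snap("wrist","w3.png")
b=snap("scene","s3.png")[190:310,220:380]
cv2.imwrite("pics/w3s.png",np.hstack([cv2.resize(a,(400,300)),cv2.resize(b,(400,300),interpolation=cv2.INTER_CUBIC)])[:,:,::-1])
s=telemetry.get_state();print({k:np.round(s[k],4) for k in("time","eef_pos","contact_force")})
E
```

```text
{'time': np.float64(7.2167), 'eef_pos': array([ 0.5655, -0.0249,  0.1622]), 'eef_rot': array([-0.0033,  0.7545,  0.6563, -0.0034]), 'contact_force': array([-2.8825,  0.6499,  1.6047]), 'ft_torque': array([-0.0113,  0.12  , -0.1974]), 'finger_gap': np.float64(0.3476)}
{'time': np.float64(7.3167), 'eef_pos': array([ 0.5655, -0.0248,  0.1622]), 'contact_force': array([-3.1078,  0.0442,  2.5064])}
```

View pics/w3s.png

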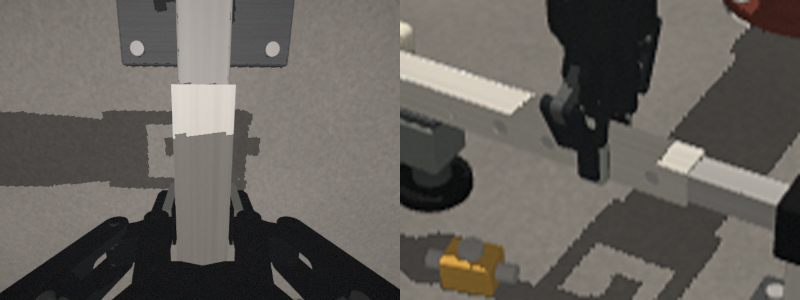

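Both pads are flat on the tube, and the finger covers the button at scene crop (592,150). Now I probe gently towards the post.

Emit:
{"method": "servo_tool", "body": {
  "increments": [
    [[0,0.02,0],0],
    [[0.01,0.05,0],0],
    [[0.01,0.08,0],0],
    [[0.01,0.1,0],0],
    [[0.02,0.13,0],0],
    [[0.02,0.15,0],0],
    [[0.02,0.15,0],0],
    [[0.02,0.15,0],0]
  ]
}}

```text
time: 7.98
eef_pos: [0.5655, -0.0247, 0.1622]
eef_rot: [-0.002, 0.754, 0.656, -0.004]
contact_force: [-3.6, -5.3, 2.8]
finger_gap: 0.348
```

Emit:
{"method": "servo_tool", "body": {
  "increments": [
    [[0.01,0.15,0],0],
    [[0.02,0.2,0],0],
    [[0.03,0.22,0],0],
    [[0.03,0.25,0],0],
    [[0.04,0.27,0],0],
    [[0.04,0.3,0],0],
    [[0.04,0.3,0],0],
    [[0.04,0.3,0],0]
  ]
}}

```text
time: 8.65
eef_pos: [0.5657, -0.0236, 0.1623]
eef_rot: [-0.001, 0.754, 0.656, -0.006]
contact_force: [-4.2, -5.0, 2.2]
finger_gap: 0.348
```

Emit:
{"method": "servo_tool", "body": {
  "increments": [
    [[0.02,0.2,0],0],
    [[0.03,0.25,0],0],
    [[0.04,0.28,0],0],
    [[0.04,0.3,0],0],
    [[0.05,0.33,0],0],
    [[0.05,0.36,0],0],
    [[0.05,0.36,0],0],
    [[0.05,0.36,0],0]
  ]
}}

```text
time: 9.32
eef_pos: [0.5659, -0.0222, 0.1622]
eef_rot: [-0.0, 0.754, 0.657, -0.007]
contact_force: [-3.2, -7.3, 1.2]
finger_gap: 0.35
```

Emit:
{"method": "servo_tool", "body": {
  "increments": [
    [[0.03,0.25,0],0],
    [[0.04,0.3,0],0],
    [[0.05,0.34,0],0],
    [[0.05,0.37,0],0],
    [[0.06,0.4,0],0],
    [[0.06,0.42,0],0],
    [[0.06,0.42,0],0],
    [[0.06,0.42,0],0]
  ]
}}

```text
time: 9.98
eef_pos: [0.566, -0.0213, 0.1622]
eef_rot: [0.002, 0.754, 0.657, -0.01]
contact_force: [-5.5, -10.4, 2.0]
finger_gap: 0.349
```

Emit:
{"method": "servo_tool", "body": {
  "increments": [
    [[0.04,0.3,0],0],
    [[0.05,0.38,0],0],
    [[0.06,0.42,0],0],
    [[0.06,0.45,0],0],
    [[0.07,0.48,0],0],
    [[0.07,0.5,0],0],
    [[0.07,0.5,0],0],
    [[0.07,0.5,0],0]
  ]
}}

```text
time: 10.65
eef_pos: [0.5663, -0.019, 0.1622]
eef_rot: [0.003, 0.754, 0.656, -0.012]
contact_force: [-4.2, -7.4, 1.6]
finger_gap: 0.347
```

```bash
cat > chk.py <<'E'
from fit import *
import sys
s=telemetry.get_state();print({k:np.round(s[k],4) for k in("time","eef_pos","eef_rot","contact_force","ft_torque","finger_gap")})
b=optics.capture("scene");cv2.imwrite("pics/%s.png"%sys.argv[1],b[:,:,::-1])
# boom shift between s3 and now: track the boom's near end and the far cap by template matching
g=lambda f:cv2.resize(cv2.cvtColor(cv2.imread(f),cv2.COLOR_BGR2GRAY),None,fx=4,fy=4,interpolation=cv2.INTER_CUBIC)
A,B=g("pics/s2.png"),g("pics/%s.png"%sys.argv[1])
for n,(x,y) in dict(end=(338,256),cap=(208,222)).items():
    t=A[(y-12)*4:(y+12)*4,(x-12)*4:(x+12)*4];m=cv2.matchTemplate(B[(y-30)*4:(y+45)*4,(x-25)*4:(x+50)*4],t,cv2.TM_CCOEFF_NORMED)
    _,v,_,l=cv2.minMaxLoc(m);print(n,round(v,2),"shift px",l[0]/4-13,l[1]/4-18)
E
python3 chk.py s4
```

```text
{'time': np.float64(10.65), 'eef_pos': array([ 0.5663, -0.019 ,  0.1622]), 'eef_rot': array([ 0.0032,  0.7543,  0.6564, -0.0116]), 'contact_force': array([-4.1933, -7.4214,  1.6061]), 'ft_torque': array([-1.0998,  0.214 , -0.2488]), 'finger_gap': np.float64(0.3472)}
end 0.94 shift px 5.0 1.75
cap 0.94 shift px 2.5 0.5
```

The button has yielded: the force dropped while the boom kept moving, now about 6 mm in. I slide steadily, then slow well before 44 mm.

Emit:
{"method": "servo_tool", "body": {
  "increments": [
    [[0.04,0.3,0],0],
    [[0.06,0.45,0],0],
    [[0.08,0.6,0],0],
    [[0.1,0.75,0],0],
    [[0.12,0.9,0],0],
    [[0.14,1.05,0],0],
    [[0.16,1.2,0],0],
    [[0.16,1.2,0],0]
  ]
}}

```text
time: 11.37
eef_pos: [0.5679, -0.0082, 0.1622]
eef_rot: [0.004, 0.754, 0.656, -0.012]
contact_force: [-3.3, -4.6, 1.3]
finger_gap: 0.349
```

Emit:
{"method": "servo_tool", "body": {
  "increments": [
    [[0.04,0.3,0],0],
    [[0.06,0.45,0],0],
    [[0.08,0.6,0],0],
    [[0.1,0.75,0],0],
    [[0.12,0.9,0],0],
    [[0.14,1.0,0],0],
    [[0.14,1.0,0],0],
    [[0.14,1.0,0],0]
  ]
}}

```text
time: 12.03
eef_pos: [0.5692, 0.0004, 0.1622]
eef_rot: [0.005, 0.754, 0.656, -0.013]
contact_force: [-3.7, -5.3, 0.5]
finger_gap: 0.351
```

```bash
python3 chk.py s5
```

```text
{'time': np.float64(12.0333), 'eef_pos': array([0.5692, 0.0004, 0.1622]), 'eef_rot': array([ 0.0049,  0.7543,  0.6564, -0.0133]), 'contact_force': array([-3.6606, -5.324 ,  0.5342]), 'ft_torque': array([-0.6738,  0.1457, -0.2153]), 'finger_gap': np.float64(0.3514)}
end 0.93 shift px 15.5 5.25
cap 0.69 shift px 10.5 3.25
```

Emit:
{"method": "servo_tool", "body": {
  "increments": [
    [[0.03,0.25,0],0],
    [[0.05,0.35,0],0],
    [[0.06,0.45,0],0],
    [[0.08,0.55,0],0],
    [[0.09,0.65,0],0],
    [[0.1,0.7,0],0],
    [[0.1,0.7,0],0],
    [[0.1,0.7,0],0]
  ]
}}

```text
time: 12.75
eef_pos: [0.57, 0.0062, 0.1622]
eef_rot: [0.006, 0.754, 0.656, -0.014]
contact_force: [-3.3, -4.5, 1.5]
finger_gap: 0.348
```

Emit:
{"method": "servo_tool", "body": {
  "increments": [
    [[0.03,0.2,0],0],
    [[0.03,0.23,0],0],
    [[0.04,0.26,0],0],
    [[0.04,0.3,0],0],
    [[0.05,0.34,0],0],
    [[0.05,0.38,0],0],
    [[0.06,0.42,0],0],
    [[0.06,0.42,0],0]
  ]
}}

```text
time: 13.42
eef_pos: [0.5705, 0.0092, 0.1622]
eef_rot: [0.006, 0.754, 0.656, -0.015]
contact_force: [-3.8, -4.7, 2.8]
finger_gap: 0.355
```

Emit:
{"method": "servo_tool", "body": {
  "increments": [
    [[0.03,0.2,0],0],
    [[0.03,0.23,0],0],
    [[0.04,0.26,0],0],
    [[0.04,0.3,0],0],
    [[0.05,0.33,0],0],
    [[0.05,0.36,0],0],
    [[0.05,0.38,0],0],
    [[0.05,0.38,0],0]
  ]
}}

```text
time: 14.08
eef_pos: [0.5708, 0.0113, 0.1622]
eef_rot: [0.007, 0.754, 0.656, -0.016]
contact_force: [-3.7, -5.6, 2.5]
finger_gap: 0.351
```

Emit:
{"method": "servo_tool", "body": {
  "increments": [
    [[0.03,0.2,0],0],
    [[0.03,0.23,0],0],
    [[0.04,0.26,0],0],
    [[0.04,0.3,0],0],
    [[0.05,0.33,0],0],
    [[0.05,0.36,0],0],
    [[0.05,0.38,0],0],
    [[0.05,0.38,0],0]
  ]
}}

```text
time: 14.75
eef_pos: [0.5712, 0.0141, 0.1622]
eef_rot: [0.008, 0.754, 0.656, -0.017]
contact_force: [-3.9, -3.5, 2.7]
finger_gap: 0.347
```

Emit:
{"method": "servo_tool", "body": {
  "increments": [
    [[0.03,0.2,0],0],
    [[0.03,0.23,0],0],
    [[0.04,0.26,0],0],
    [[0.04,0.3,0],0],
    [[0.05,0.33,0],0],
    [[0.05,0.36,0],0],
    [[0.05,0.38,0],0],
    [[0.05,0.38,0],0]
  ]
}}

```text
time: 15.42
eef_pos: [0.5718, 0.0178, 0.1622]
eef_rot: [0.008, 0.755, 0.656, -0.017]
contact_force: [-2.9, -3.3, 1.6]
finger_gap: 0.344
```

Emit:
{"method": "servo_tool", "body": {
  "increments": [
    [[0.02,0.15,0],0],
    [[0.03,0.2,0],0],
    [[0.03,0.23,0],0],
    [[0.04,0.26,0],0],
    [[0.04,0.28,0],0],
    [[0.04,0.3,0],0],
    [[0.04,0.3,0],0],
    [[0.04,0.3,0],0]
  ]
}}

```text
time: 16.08
eef_pos: [0.5721, 0.0203, 0.1622]
eef_rot: [0.008, 0.755, 0.656, -0.017]
contact_force: [-3.8, -4.9, 1.2]
finger_gap: 0.343
```

```bash
python3 chk.py s6; python3 - <<'E'
from fit import *
a=snap("wrist","w6.png")
b=cv2.imread("pics/s6.png")[205:295,240:360]
cv2.imwrite("pics/c6.png",np.hstack([cv2.resize(a,(400,300))[:,:,::-1],cv2.resize(b,(400,300),interpolation=cv2.INTER_CUBIC)]))
E
```

```text
{'time': np.float64(16.0833), 'eef_pos': array([0.5721, 0.0203, 0.1622]), 'eef_rot': array([ 0.0081,  0.7545,  0.656 , -0.0172]), 'contact_force': array([-3.7758, -4.8815,  1.2292]), 'ft_torque': array([-0.5272,  0.0323, -0.1773]), 'finger_gap': np.float64(0.3428)}
end 0.82 shift px 23.75 8.0
cap 0.73 shift px 19.0 6.5
```

View pics/c6.png

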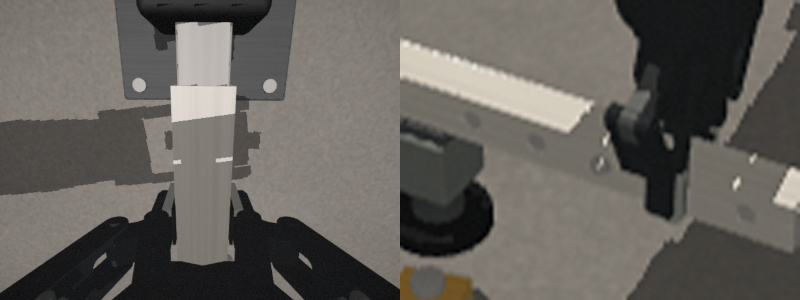

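Scene crop: a bright dome in a hole at crop (600,162), i.e. full-res (300,253.6), which is the button's fixed place. The following hole is at (537,142). Next, a gentle push to feel for the dead stop.

Emit:
{"method": "servo_tool", "body": {
  "increments": [
    [[0.02,0.15,0],0],
    [[0.03,0.2,0],0],
    [[0.03,0.24,0],0],
    [[0.04,0.27,0],0],
    [[0.04,0.3,0],0],
    [[0.04,0.33,0],0],
    [[0.04,0.33,0],0],
    [[0.04,0.33,0],0]
  ]
}}

```text
time: 16.85
eef_pos: [0.5723, 0.0217, 0.1622]
eef_rot: [0.009, 0.754, 0.656, -0.019]
contact_force: [-3.4, -7.7, 2.9]
finger_gap: 0.355
```

```bash
python3 chk.py s7; python3 - <<'E'
from fit import *
im=[cv2.resize(cv2.imread("pics/%s.png"%f)[235:271,276:324],(400,300),interpolation=cv2.INTER_CUBIC) for f in("s1","s7")]
cv2.imwrite("pics/c7.png",np.hstack(im))
E
```

```text
{'time': np.float64(16.85), 'eef_pos': array([0.5723, 0.0217, 0.1622]), 'eef_rot': array([ 0.0094,  0.7544,  0.6561, -0.0187]), 'contact_force': array([-3.4264, -7.6994,  2.8546]), 'ft_torque': array([-1.0049,  0.115 , -0.1756]), 'finger_gap': np.float64(0.3546)}
end 0.79 shift px 24.25 8.0
cap 0.74 shift px 19.75 6.5
```

View pics/c7.png

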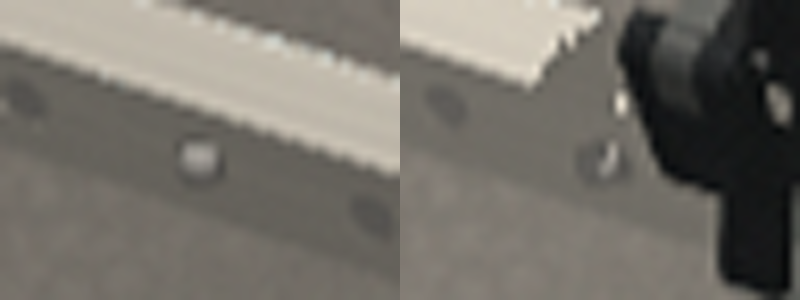

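Left is the start; right is now, with the dome at (603,160) in a hole at the same spot, in shadow. Resistance is rising (7.7 N over 1.4 mm of motion). One more gentle check.

Emit:
{"method": "servo_tool", "body": {
  "increments": [
    [[0.02,0.2,0],0],
    [[0.03,0.26,0],0],
    [[0.04,0.3,0],0],
    [[0.05,0.34,0],0],
    [[0.05,0.37,0],0],
    [[0.05,0.37,0],0],
    [[0.05,0.37,0],0],
    [[0.05,0.37,0],0]
  ]
}}

```text
time: 17.57
eef_pos: [0.5724, 0.022, 0.1622]
eef_rot: [0.011, 0.754, 0.656, -0.021]
contact_force: [-4.6, -11.5, 1.7]
finger_gap: 0.354
```

Dead stop: 0.3 mm of motion at 11.5 N. I relax, open and lift straight up.

Emit:
{"method": "servo_tool", "body": {
  "increments": [
    [[0,0,0],0],
    [[0,0,0],0],
    [[0,0,0],0],
    [[0,0,0],0],
    [[0,0,0],0],
    [[0,0,0],0],
    [[0,0,0],0],
    [[0,0,0],0]
  ]
}}

```text
time: 18.23
eef_pos: [0.5723, 0.0217, 0.1622]
eef_rot: [0.012, 0.754, 0.656, -0.022]
contact_force: [-3.3, -4.3, 1.8]
finger_gap: 0.344
```

Emit:
{"method": "servo_tool", "body": {
  "increments": [
    [[0,0,0],0],
    [[0,0,0],0],
    [[0,0,0],0],
    [[0,0,0],0],
    [[0,0,0],0],
    [[0,0,0],0],
    [[0,0,0],0],
    [[0,0,0],0]
  ],
  "hand": -1
}}

```text
time: 18.9
eef_pos: [0.5723, 0.0218, 0.1622]
eef_rot: [0.012, 0.754, 0.656, -0.022]
contact_force: [-0.2, 0.1, 0.4]
finger_gap: 1.001
```

Emit:
{"method": "servo_tool", "body": {
  "increments": [
    [[0,0,0],0],
    [[0,0,0],0],
    [[0,0,1],0],
    [[0,0,3],0],
    [[0,0,6],0],
    [[0,0,9],0],
    [[0,0,12],0],
    [[0,0,14],0]
  ]
}}

```text
time: 19.57
eef_pos: [0.5735, 0.0216, 0.3069]
eef_rot: [0.014, 0.754, 0.656, -0.02]
contact_force: [0.4, -0.2, 0.1]
finger_gap: 1.0
```

Emit:
{"method": "servo_tool", "body": {
  "increments": [
    [[-1,0,0.5],0],
    [[-3,0,1],0],
    [[-5,0,1],0],
    [[-8,0,1],0],
    [[-10,0,1],0],
    [[-11,0,1],0],
    [[-11,0,1],0],
    [[-11,0,1],0]
  ]
}}

```text
time: 20.23
eef_pos: [0.4641, 0.0216, 0.3178]
eef_rot: [0.014, 0.754, 0.656, -0.019]
contact_force: [0.7, 0.3, 0.2]
finger_gap: 1.0
```

```bash
python3 chk.py s8; python3 - <<'E'
from fit import *
for n in("button","valve"):
    r=models.mark_of("scene",n);print(n,[(q["score"],q["xy"]) for q in r[:1]])
b=cv2.imread("pics/s8.png")[205:295,220:340];im=[cv2.resize(cv2.imread("pics/s8.png")[235:271,276:324],(400,300),interpolation=cv2.INTER_CUBIC),cv2.resize(b,(400,300),interpolation=cv2.INTER_CUBIC)]
cv2.imwrite("pics/c8.png",np.hstack(im))
E
```

```text
{'time': np.float64(20.2333), 'eef_pos': array([0.4641, 0.0216, 0.3178]), 'eef_rot': array([ 0.0145,  0.7542,  0.6562, -0.0191]), 'contact_force': array([0.7234, 0.3343, 0.2332]), 'ft_torque': array([0.0033, 0.0065, 0.0104]), 'finger_gap': np.float64(1.0002)}
end 0.89 shift px 21.5 7.0
cap 0.74 shift px 19.75 6.5
button [(0.47, [296.6, 258.1])]
valve [(0.77, [246.9, 298.2])]
```

View pics/c8.png

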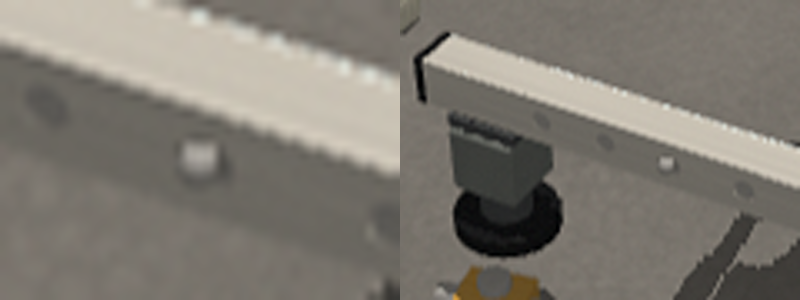

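The dome at (200,158) looks the same as at the start, fully out. The boom has moved in one hole, the camera is near the valve, and the valve's mark hasn't moved beyond noise. I hand in.

```bash
python3 -c "
from station import hand_in
print(hand_in())"
```

```text
the job is handed in; nothing more can be done
None
```

The boom is now one hole further in towards its post, the button has sprung out in that hole, and the job is handed in. I gripped the tube at about 25 N with one pad flat over the button, eased it along until the button yielded, and let go once it locked.

- **Travel:** the hand moved about 46 mm along the tube. That agrees with the roughly 44 mm hole spacing I measured from the picture, and the boom stops with about 1 mm of play.
- **Force:** the push along the tube peaked at about 11.5 N in the readings, which come only at the end of each move. The first button gave way somewhere around 10 N.
- **Dead stop:** at the new hole the boom moved only 0.3 mm under an 11.5 N push.
- **Last checks:** the final picture shows the dome standing out as it did at the start. The hand was open and about 11 cm clear, with the contact force near zero.
- **Bystanders:** the valve's mark moved only 1–2 pixels, which is within the network's error. I didn't measure the gauge, wrench or muffler again, but the arm stayed well clear of them.
- **Disagreements:** tracking the boom's two ends in the scene picture gave slightly different shifts (21.5 and 19.75 pixels), within the matching error. The tool also tilted by about 2–3° during the push, with no visible effect.

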